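# Open the shield box's wheel lock

### The job

The shield box's lock opens on 4-7-2, read from left to right from the robot's side. Roll the left wheel to 4 and the right wheel to 2 with light, steady finger pressure, leave the middle wheel alone (it already shows 7), then slide the bolt knob to the left as far as it goes. Force nothing, leave all the other things as they are, and end clear of the box.

Things in the scene. Friction and masses are not known exactly. Their poses are not given: they have to be found in the camera images.
- shield_box: Fixed grey metal box, 200 x 300 x 72 mm (x, y, z). Origin: centre of its underside; x points away from its front (the robot's side), y to its left, z up. Three thumbwheels stand out of the flat lid in a row at x = 0: left y = +55 mm, middle 0, right -55 mm. All is rigid: keep contact with the box and its parts under 25 N (a millimetre too deep exceeds that).
- wheel_left_top (a point): Crown (highest point) of the left wheel, a fixed point of the box, 20 mm above the lid. The wheel is a black cylinder, radius 30 mm, 20 mm wide, axle level along the box's y, with white numerals 0 to 9 on its rim, one every 36 degrees. The number set is the one at the crown, between two white lines on the lid. Axes as the box's.
- wheel_middle_top (a point): Crown (highest point) of the middle wheel, a fixed point of the box, 20 mm above the lid. The wheel is a black cylinder, radius 30 mm, 20 mm wide, axle level along the box's y, with white numerals 0 to 9 on its rim, one every 36 degrees. The number set is the one at the crown, between two white lines on the lid. Axes as the box's.
- wheel_right_top (a point): Crown (highest point) of the right wheel, a fixed point of the box, 20 mm above the lid. The wheel is a black cylinder, radius 30 mm, 20 mm wide, axle level along the box's y, with white numerals 0 to 9 on its rim, one every 36 degrees. The number set is the one at the crown, between two white lines on the lid. Axes as the box's.
- wheel_left (a joint): Angle of the left wheel, rad: number at the crown x 0.628 (4 is at 2.51); wanted 4, it starts 0.5 to 1.2 rad too low. Grows as the crown moves along the box's +x, away from the robot. Stops at -0.3 and 5.95. No clicks; about 3 N at the rim turns it and it stays where left. A fingertip pressed on the crown with 6 to 14 N drags it by friction; with less it may slip.
- wheel_middle (a joint): Angle of the middle wheel, rad: number at the crown x 0.628 (7 is at 4.40); it starts at 7 and must not be turned. Grows as the crown moves along the box's +x, away from the robot. Stops at -0.3 and 5.95. No clicks; about 3 N at the rim turns it and it stays where left. A fingertip pressed on the crown with 6 to 14 N drags it by friction; with less it may slip.
- wheel_right (a joint): Angle of the right wheel, rad: number at the crown x 0.628 (2 is at 1.26); wanted 2, it starts 0.5 to 1.2 rad too high. Grows as the crown moves along the box's +x, away from the robot. Stops at -0.3 and 5.95. No clicks; about 3 N at the rim turns it and it stays where left. A fingertip pressed on the crown with 6 to 14 N drags it by friction; with less it may slip.
- bolt (a joint): Travel of the bolt, m: 0 locked, 0.028 fully open at its end stop; moves along the box's +y (to the left). About 3 N slides it. It is blocked after about 4 mm unless every wheel is within about 0.2 rad of its number; it stays where left.
- bolt_knob (a point): Centre of the bolt's knob, moving with the bolt: a dark upright square post 16 x 16 mm, its top 18 mm above and its base 15 mm below this point (the lid is 22 mm below). At x = -72 mm, y = -40 mm in the box's frame when locked. Its base plate reaches 17 mm either way along y and 11 mm along x.
- adapter: Small brass connector standing on the lid's back left part, 22 mm wide, 30 mm high. Bystander. Origin under its centre.
- probe_clip: Small yellow plug lying on the lid's back right part, 42 x 18 x 14 mm. Bystander. Origin under its centre.
- multimeter: Orange hand multimeter lying flat, 190 x 92 x 51 mm. Bystander. Origin under its centre.
- circuit_board: Green circuit board with parts, 110 x 80 x 16 mm. Bystander. Origin under its centre.
- screwdriver: Red-handled screwdriver lying down, along its x. Bystander.
- parts_tray: White tray with four compartments, 130 x 90 x 35 mm. Bystander. Origin under its centre.
- solder_reel: Grey reel standing on a flange, 56 mm across, 44 mm high. Bystander. Origin under its centre.

How it is judged:
By the outcome, as a careful person would: the job done as asked, in the order asked, and still so for the second after the job is handed in, with the robot touching nothing.
It also fails if it takes over 72 s, if anything falls off the work surface, if the arm or the gripper's body presses on something with over 40 N, if the wrist force passes 120 N, or if a joint passes its speed limit or range.

### The arm

A 6-joint arm with a two-finger parallel gripper is mounted at the origin on the work surface. World frame = base frame: x ahead of the robot, y to its left, z up, the work surface at z = 0. Lengths are in m, angles in rad, forces in N, time in s.
With the tool pointing down it reaches from about 0.25 to 0.8 m from the base axis. Payload 3.9 kg.
Tool frame: the origin (TCP) lies at the very end of the fingers, on their centre line; the grasp point (between the pads) lies 19 mm behind it; y points along the fingers, z is the direction in which the jaws open and shut, and the axes are right-handed (so a half turn about y gives the same grasp; the last joint's range is limited). The gripper opens to 85 mm and grips with 20 to 120 N. Pads are 22 mm wide; open, the fingers measure 114 mm over their backs; the gripper's body (76 mm by 85 mm) begins 54 mm behind the grasp point. The pads swing forward as they close: fully open they stand 13 mm farther back than shut.
Start: joints at [0, 0.26, -0.138, 1.173, 0, 1.571], TCP at [0.525, -0, 0.231] pointing down, gripper open.
Joint ranges: [-2.78, 2.78], [-0.83, 1.72], [-1.28, 1.37], [-1.9, 2.12], [-1.57, 1.48], [-3.14, 3.14]. Speed limits (rad/s): [2.57, 2.57, 3.14, 3.14, 3.14, 3.14].

### API

Orientations are given as a rotation vector (axis times angle).
In Python, from plant import bot gives the robot as it stands. The module is installed in compiled form; this text tells all that it offers.
- The arm moves only by the tool carry_out, never from a script. Its argument "commands" is one flat list of numbers, 5 for each row, row after row: the opening, from -1 (shut) to 1 (fully open), then the shift along the tool's x, y, z in m, then the turn about the tool's y in degrees. In form: [claw, x, y, z, yaw, claw, x, y, z, yaw, ...]. A call has exactly 10 rows; each row shifts and turns the commanded pose from where the row before left it, along the tool's axes as they then stand; what a row does not reach is not made up. A row lasts 1/8 s, in which the tool goes at most 62.5 mm and 10.7 degrees, less where a joint would pass 70% of its speed; a pose out of reach is approached as far as the arm can. A call with a gripper value outside its range is refused whole. The fingers move at their own pace and stop on an object; "newtons" is the grip in N (left out, the last holds). Time passes only in rows, so rows that do not move let the fingers close, or fill a call up. It gives the time, the measured TCP pose, the force and the opening at its end, in the units of the state.
- bot.get_obs(): the state, without advancing time (a new reading comes with each control period).
- bot.read_camera(name): name is "scene" or "side" or "wrist"; returns a dict with "frame" (384x512x3 uint8, red, green, blue), "fx", "fy", "cx", "cy" (pixels), "R" (3x3) and "t" (3): a world point X has camera coordinates R X + t; the wrist camera has in their place "hand_eye" (4x4, takes a point from camera to tool coordinates, whose origin is the TCP and whose axes are the tool frame's). Camera axes: x right, y down, z forward; pixel columns grow to the right and rows downward; lengths in m; the calibration is good to about 2 mm. A picture is of the moment at which its call begins: read the wrist's pose just before it. There is no depth.
- bot.sign_off(): hands the job in, once; it reports no verdict.
The state is a dict: "clock": time; "joints": joint angles; "joint_velocities": joint speeds; "effort": joint torques, N m; "tcp_pos": TCP position; "eef_rot": TCP orientation; "force": force on the tool from outside, world axes, zero at the start; "wrist_torque": the same for the moment, N m; "width": finger opening in m.
Only numpy, scipy, OpenCV 4.12 (cv2) and the standard library are available. Lean on these libraries where they do the work, as an engineer would, in place of code of your own. Each camera call takes 0.05 s, during which the arm holds its last target. There are 200 camera calls.

## Working session

There is one attempt and no reset: what is moved stays moved. The work goes in short steps, Python scripts to look and compute and a tool call to move; the robot and the scene stay as the last step left them, time stands still between calls to the robot, and variables do not carry over. Pictures are saved under pics/ and viewed, about 8 in all and at most 12, crops included, and the job is handed in when it is done.

Besides the shell and the picture viewer there is one more tool, called after "Request:" as name(argument=value, ...) on one line, values as JSON. carry_out: Moves the arm, as the interface text tells. Its arguments: {"type":"object","properties":{"commands":{"type":"array"},"newtons":{"type":"number"}},"required":["commands"]}

```bash
mkdir -p pics; cat > h.py <<'E'
import numpy as np, cv2
from plant import bot
from scipy.spatial.transform import Rotation as Ro
def cam(n):
    o=bot.get_obs(); c=bot.read_camera(n)
    if n=='wrist':
        T=np.eye(4);T[:3,:3]=Ro.from_rotvec(o['eef_rot']).as_matrix();T[:3,3]=o['tcp_pos']
        M=np.linalg.inv(T@np.array(c['hand_eye'])); c['R'],c['t']=M[:3,:3],M[:3,3]
    c['R']=np.array(c['R']);c['t']=np.array(c['t']); return c
def ray(c,u,v):
    d=c['R'].T@np.array([(u-c['cx'])/c['fx'],(v-c['cy'])/c['fy'],1]); return -c['R'].T@c['t'],d
def onz(c,u,v,z):
    o,d=ray(c,u,v); return o+d*(z-o[2])/d[2]
def proj(c,X):
    p=c['R']@np.array(X)+c['t']; return np.array([c['fx']*p[0]/p[2]+c['cx'],c['fy']*p[1]/p[2]+c['cy']])
def save(c,n): cv2.imwrite('pics/'+n+'.png',c['frame'][:,:,::-1]); np.savez('pics/'+n+'.npz',**{k:c[k] for k in('frame','fx','fy','cx','cy','R','t')})
def load(n): return dict(np.load('pics/'+n+'.npz'))
E
python3 - <<'E'
from h import *
for n in('scene','side','wrist'):
    c=cam(n);save(c,n+'0');print(n,-c['R'].T@c['t'],c['R'][2])
o=bot.get_obs();print(o); print(Ro.from_rotvec(o['eef_rot']).as_matrix().round(3))
a=[cv2.imread(f'pics/{n}0.png') for n in('scene','side')]
cv2.imwrite('pics/both.png',cv2.resize(np.vstack(a),None,fx=.78,fy=.78))
E
```

```text
scene [ 1.26453027 -0.74412601  1.06378419] [-0.54169968  0.49982672 -0.6758215 ]
side [ 1.52940475 -0.54864339  1.07712101] [-0.67623697  0.33133514 -0.65796701]
wrist [0.52481887 0.07504591 0.37264797] [-0.00122815 -0.29272059 -0.95619723]
{'clock': 0.15, 'joints': array([-4.99739468e-06,  2.60529396e-01, -1.39083472e-01,  1.17269410e+00,
       -2.26819209e-06,  1.57077778e+00]), 'joint_velocities': array([ 0.00025904, -0.00146522,  0.00371793,  0.00094136, -0.00021317,
        0.00023264]), 'effort': array([-3.64596281e-05, -4.06005156e+01,  2.54166770e+01,  1.26235068e-02,
       -2.58195018e-05, -1.05726747e-05]), 'tcp_pos': array([ 5.24473427e-01, -3.34772946e-06,  2.30654009e-01]), 'eef_rot': array([-1.21032   ,  1.21030088, -1.20847664]), 'force': array([0.1045368 , 0.40775349, 0.79604837]), 'wrist_torque': array([-0.0361695 , -0.00278492,  0.02077231]), 'width': 0.08487831906597967}
[[ 0.    -0.002  1.   ]
 [-1.    -0.     0.   ]
 [ 0.    -1.    -0.002]]
```

View pics/scene0.png

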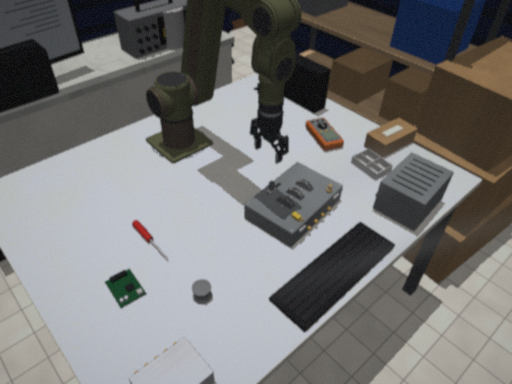

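View pics/wrist0.png

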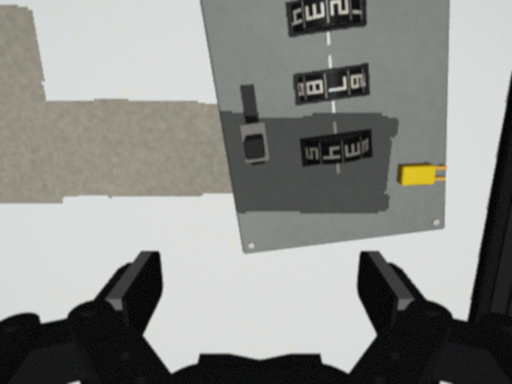

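The wrist view shows the box above and right of centre. The right wheel is at about (337,147) showing between 4 and 3, the middle wheel is at (331,84), and the left wheel is cut off at (327,15). The knob is at (254,145) and the near lid corners are at (244,252) and (444,229).

```bash
python3 - <<'E'
from h import *
c=load('wrist0')
a=onz(c,244,252,.072);b=onz(c,444,229,.072);k=onz(c,254,145,.09)
print(a,b,np.linalg.norm(a-b),k, c['fx'])
for p in[(331,84),(337,147),(327,15)]: print(onz(c,*p,.09))
d=(b-a)/np.linalg.norm(b-a);n=np.array([-d[1],d[0],0]);print('yaw',np.degrees(np.arctan2(d[1],d[0])),'centre',a+.1*d+.15*n)
E
```

```text
[ 0.50901853 -0.07934643  0.072     ] [ 0.70396307 -0.05443595  0.072     ] 0.19652965452330778 [0.51979787 0.03029785 0.09      ] 334.18802425041173
[0.58198558 0.07952129 0.09      ]
[0.59027137 0.02861601 0.09      ]
[0.57581023 0.12947771 0.09      ]
yaw 7.28192971221401 centre [0.58919921 0.08211892 0.072     ]
```

Request:
carry_out(commands=[-1,-0.025,0,0.015,0,-1,-0.025,0,0.015,0,-1,-0.025,0,0.015,0,-1,-0.025,0,0.015,0,-1,0,0,0,-7.3,-1,0,0,0,0,-1,0,0,0,0,-1,0,0,0,0,-1,0,0,0,0,-1,0,0,0,0], newtons=40)

```text
clock: 1.4
tcp_pos: [0.585, 0.0998, 0.2314]
eef_rot: [-1.266, 1.115, -1.115]
force: [0.3, -0.0, -0.3]
width: -0.0
```

```bash
python3 - <<'E'
from h import *
c=cam('wrist');save(c,'wrist1');o=bot.get_obs();print(o['clock'],o['tcp_pos'],o['width'],o['force']);print(Ro.from_rotvec(o['eef_rot']).as_matrix().round(3))
cv2.imwrite('pics/w1.png',cv2.resize(c['frame'][:,:,::-1],None,fx=1.55,fy=1.55,interpolation=cv2.INTER_CUBIC))
E
```

```text
1.45 [0.58496707 0.09987251 0.23138948] -0.000150091059652856 [-0.46622936  0.03325528  0.82541203]
[[ 0.127  0.     0.992]
 [-0.992  0.     0.127]
 [-0.    -1.     0.   ]]
```

View pics/w1.png

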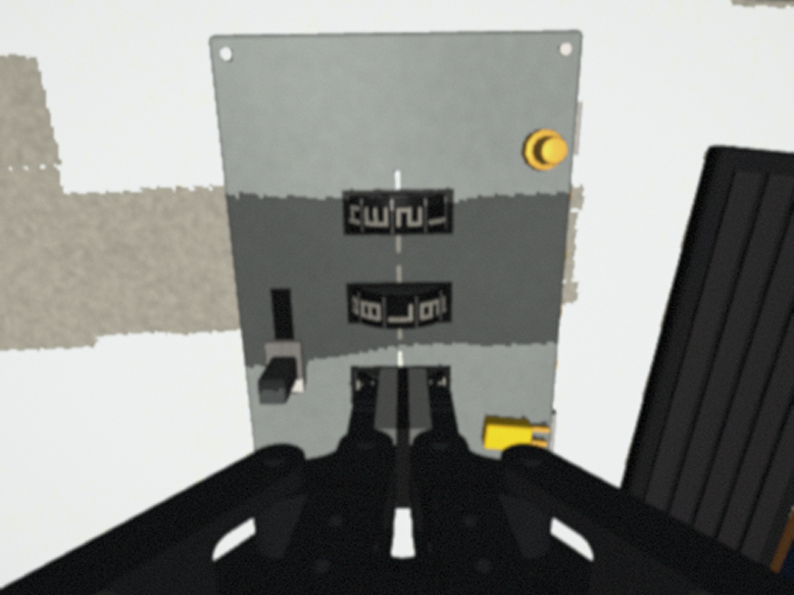

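The wrist view is now aligned with the box. The lid's back-left corners are at about (210,37) and (581,32), with the white index line at column 398. The left wheel reads between 3 and 2 and the middle wheel reads 7. The fingers hide the right wheel. The knob top is at (272,388).

```bash
python3 - <<'E'
from h import *
c=load('wrist1');g=cv2.GaussianBlur(cv2.cvtColor(c['frame'],cv2.COLOR_RGB2GRAY),(0,0),.8).astype(float)
def cross(row,i0,step,th):
    i=i0
    while row[i]<th: i+=step
    j=i-step; return j+step*(th-row[j])/(row[i]-row[j])
th=190
L=[(cross(g[v],200,-1,th),v) for v in range(45,118,4)]
R=[(cross(g[v],340,1,th),v) for v in range(30,64,3)]
T=[(u,cross(g[:,u],60,-1,th)) for u in range(160,350,8)]
W=[]
for v in list(range(113,119))+list(range(153,158))+list(range(173,181))+list(range(228,235)):
    r=g[v,245:270]; w=np.clip(r-np.median(r)-15,0,None)
    if w.sum()>20: W.append((245+(w*np.arange(25)).sum()/w.sum(),v))
res={}
for n,P in dict(L=L,R=R,T=T,W=W).items():
    X=np.array([onz(c,u,v,.072)[:2] for u,v in P]); m=X.mean(0); U,S,V=np.linalg.svd(X-m); d=V[0]; d=d*np.sign(d[0] if n=='T' else d[1])
    ang=np.degrees(np.arctan2(d[1],d[0]))-(0 if n=='T' else 90)
    print(n,len(P),m.round(4),'ang',ang.round(2),'rms',(S[1]/np.sqrt(len(P))).round(5)); res[n]=(m,ang)
yaw=np.radians(np.mean([res['L'][1],res['T'][1]]));ex=np.array([np.cos(yaw),np.sin(yaw)]);ey=np.array([-ex[1],ex[0]])
print('x: L',res['L'][0]@ex,'R',res['R'][0]@ex,'W',res['W'][0]@ex,'ytop',res['T'][0]@ey)
cx=(res['L'][0]@ex+res['R'][0]@ex)/2; cy=res['T'][0]@ey-.15
ctr=ex*cx+ey*cy; print('yaw',np.degrees(yaw),'ctr',ctr)
P=lambda x,y,z:(np.r_[ctr+ex*x+ey*y,z],proj(c,np.r_[ctr+ex*x+ey*y,z])*1.55)
for n,q in dict(wl=(0,.055,.092),wm=(0,0,.092),wr=(0,-.055,.092),knobtop=(-.072,-.04,.112)).items(): print(n,P(*q))
im=cv2.imread('pics/w1.png')
for n,q in dict(wl=(0,.055,.092),wm=(0,0,.092),wr=(0,-.055,.092),knobtop=(-.072,-.04,.112),a=(-.1,.15,.072),b=(.1,.15,.072)).items(): cv2.circle(im,tuple(P(*q)[1].astype(int)),3,(0,0,255),-1)
cv2.imwrite('pics/w1m.png',im[20:420,190:620])
np.savez('box.npz',ctr=ctr,yaw=yaw)
E
```

```text
L 19 [0.4737 0.1682] ang 7.99 rms 0.00011
R 12 [0.664  0.2202] ang 29.43 rms 0.00297
T 24 [0.5629 0.2272] ang 7.99 rms 0.00011
W 26 [0.583  0.0993] ang 7.9 rms 6e-05
x: L 0.4925167363238283 R 0.6882033007285665 W 0.5911485915993079 ytop 0.1467021969191435
yaw 7.9939576010556275 ctr [0.58508196 0.07883482]
wl (array([0.57743318, 0.13330037, 0.092     ]), array([395.56852626, 217.90720677]))
wm (array([0.58508196, 0.07883482, 0.092     ]), array([397.13372943, 313.87293111]))
wr (array([0.59273073, 0.02436927, 0.092     ]), array([398.53806516, 399.97555221]))
knobtop (array([0.51934435, 0.02921057, 0.112     ]), array([269.35618072, 394.59235023]))
```

View pics/w1m.png

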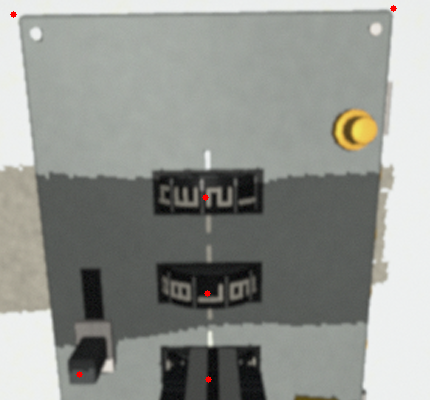

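The red dots fall close to the crowns and knob, though slightly low in the image, and the right-edge fit was bad. I'll take x from the index line and check y against the wheels' lower rims.

```bash
python3 - <<'E'
from h import *
c=load('wrist1');yaw=np.radians(7.95);ex=np.array([np.cos(yaw),np.sin(yaw)]);ey=np.array([-ex[1],ex[0]])
ctr=ex*.5916+ey*(.1467-.15); print(ctr)
g=cv2.cvtColor(c['frame'],cv2.COLOR_RGB2GRAY).astype(int)
for n,u,v0,y in(('L',256,118,.055),('M',257,178,0)):
    print(n,[(v,g[v,u+8],g[v,u]) for v in range(v0,v0+40)])
for y in(.055,0): 
  for dy,z in((.01,.092),(-.01,.092)): print(y,dy,proj(c,np.r_[ctr+ey*(y+dy),z]))
print(proj(c,np.r_[ctr-.1*ex+.15*ey,.072])*1.55,proj(c,np.r_[ctr+.1*ex+.15*ey,.072])*1.55)
for u in (172,176): print([int(x) for x in g[225:265,u]])
for x,y in((-.08,-.048),(-.064,-.032),(-.064,-.048),(-.08,-.032)): print(proj(c,np.r_[ctr+ex*x+ey*y,.112]))
E
```

```text
[0.58637064 0.07855525]
L [(118, np.int64(164), np.int64(235)), (119, np.int64(164), np.int64(236)), (120, np.int64(159), np.int64(231)), (121, np.int64(138), np.int64(207)), (122, np.int64(101), np.int64(149)), (123, np.int64(70), np.int64(89)), (124, np.int64(50), np.int64(58)), (125, np.int64(36), np.int64(50)), (126, np.int64(36), np.int64(57)), (127, np.int64(35), np.int64(60)), (128, np.int64(34), np.int64(54)), (129, np.int64(37), np.int64(53)), (130, np.int64(35), np.int64(52)), (131, np.int64(36), np.int64(54)), (132, np.int64(48), np.int64(54)), (133, np.int64(82), np.int64(69)), (134, np.int64(113), np.int64(98)), (135, np.int64(131), np.int64(127)), (136, np.int64(134), np.int64(133)), (137, np.int64(134), np.int64(133)), (138, np.int64(133), np.int64(136)), (139, np.int64(132), np.int64(135)), (140, np.int64(133), np.int64(131)), (141, np.int64(130), np.int64(132)), (142, np.int64(134), np.int64(134)), (143, np.int64(138), np.int64(134)), (144, np.int64(130), np.int64(128)), (145, np.int64(111), np.int64(110)), (146, np.int64(67), np.int64(76)), (147, np.int64(30), np.in
[... 1753 characters left out ...]
 (217, np.int64(88), np.int64(134))]
0.055 0.01 [256.56359069 129.09262429]
0.055 -0.01 [256.90162651 152.87702019]
0 0.01 [257.46083796 192.22346046]
0 -0.01 [257.76325266 213.50153338]
[205.84187845  34.92175693] [585.86910717  29.99617642]
[129, 128, 125, 122, 122, 121, 119, 116, 110, 99, 70, 51, 43, 34, 30, 30, 28, 27, 31, 31, 42, 46, 47, 52, 49, 52, 69, 81, 85, 85, 86, 85, 86, 83, 90, 108, 137, 151, 154, 156]
[131, 129, 131, 126, 111, 82, 47, 31, 28, 27, 29, 24, 26, 30, 31, 28, 31, 30, 28, 38, 42, 44, 48, 49, 49, 51, 60, 72, 80, 84, 85, 84, 84, 86, 91, 110, 130, 149, 150, 153]
[166.85817832 263.30990757]
[183.69318516 246.50449245]
[185.12299874 263.11211112]
[165.13136757 246.70823161]
```

The measured y shows a bias of about 1.5 mm, so I'm correcting the box centre to (0.5862, 0.0798) with yaw 7.95°. The left wheel reads about 2.36, so its crown has to travel about 31 mm in +x. I'm moving 10 mm above the left crown, starting 5 mm toward the robot.

Request:
carry_out(commands=[-1,0,0,0,-0.7,-1,-0.0175,0,-0.0035,0,-1,-0.0175,0,-0.003,0,-1,0,0.04,0,0,-1,0,0.04,0,0,-1,0,0.03,0,0,-1,0,0.015,0,0,-1,0,0.004,0,0,-1,0,0,0,0,-1,0,0,0,0])

```text
clock: 2.7
tcp_pos: [0.5747, 0.134, 0.1036]
eef_rot: [-1.27, 1.104, -1.107]
force: [0.1, 0.6, 0.3]
width: 0.0
```

```bash
python3 - <<'E'
from h import *
o=bot.get_obs();print(o['clock'],o['tcp_pos'],o['force'])
c=cam('wrist');save(c,'wrist2')
cv2.imwrite('pics/w2.png',c['frame'][:,:,::-1])
ctr=np.array([.5862,.07984]);yaw=np.radians(7.95);ex=np.array([np.cos(yaw),np.sin(yaw)]);ey=np.array([-ex[1],ex[0]])
R=o['tcp_pos'][:2]-ctr;print(R@ex,R@ey)
E
```

```text
2.7 [0.57473736 0.13404706 0.10363067] [0.09348188 0.61255197 0.32058545]
-0.0038551520873031184 0.05527147058502193
```

View pics/w2.png

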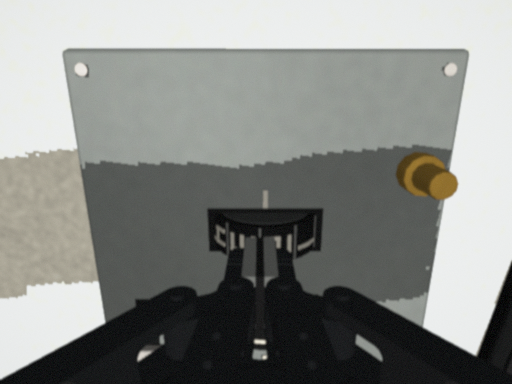

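The closed fingers (columns 243–277) sit over the left wheel and are lined up with it. I'll descend to just above the crown.

Request:
carry_out(commands=[-1,0,0.003,0,0,-1,0,0.002,0,0,-1,0,0.002,0,0,-1,0,0.001,0,0,-1,0,0.0005,0,0,-1,0,0,0,0,-1,0,0,0,0,-1,0,0,0,0,-1,0,0,0,0,-1,0,0,0,0])

```text
clock: 4.0
tcp_pos: [0.5737, 0.1338, 0.0938]
eef_rot: [-1.272, 1.106, -1.106]
force: [-0.0, 0.6, 0.5]
width: -0.0001
```

Request:
carry_out(commands=[-1,0,0.0003,0,0,-1,0,0.0003,0,0,-1,0,0.0003,0,0,-1,0,0.0003,0,0,-1,0,0.0003,0,0,-1,0,0,0,0,-1,0,0,0,0,-1,0,0,0,0,-1,0,0,0,0,-1,0,0,0,0])

```text
clock: 5.25
tcp_pos: [0.5737, 0.1338, 0.0923]
eef_rot: [-1.272, 1.106, -1.106]
force: [-0.3, -0.2, 0.5]
width: 0.0004
```

Request:
carry_out(commands=[-1,0,0.0002,0,0,-1,0,0,0,0,-1,0,0.0002,0,0,-1,0,0,0,0,-1,0,0.0001,0,0,-1,0,0,0,0,-1,0,0,0,0,-1,0,0,0,0,-1,0,0,0,0,-1,0,0,0,0])

```text
clock: 6.5
tcp_pos: [0.5738, 0.1338, 0.092]
eef_rot: [-1.272, 1.106, -1.106]
force: [-1.8, -0.6, 4.7]
width: -0.0001
```

Contact is at z = 0.092, as expected. I'll press slightly more and drag 10 mm in +x.

Request:
carry_out(commands=[-1,0,0.0001,0,0,-1,0,0.0001,0,0,-1,0,0,0.001,0,-1,0,0,0.0015,0,-1,0,0,0.0015,0,-1,0,0,0.0015,0,-1,0,0,0.0015,0,-1,0,0,0.0015,0,-1,0,0,0.0015,0,-1,0,0,0,0])

```text
clock: 7.75
tcp_pos: [0.583, 0.1351, 0.0919]
eef_rot: [-1.273, 1.106, -1.105]
force: [-2.7, -0.3, 6.2]
width: 0.0003
```

Request:
carry_out(commands=[-1,0,-0.003,0,0,-1,0,0,-0.005,0,-1,0,0,-0.005,0,-1,0,0,0,0,-1,0,0.0015,0,0,-1,0,0.001,0,0,-1,0,0.0004,0,0,-1,0,0.0002,0,0,-1,0,0,0,0,-1,0,0,0,0])

```text
clock: 9.0
tcp_pos: [0.5739, 0.1338, 0.092]
eef_rot: [-1.271, 1.105, -1.106]
force: [-1.2, -0.4, 5.6]
width: 0.0004
```

Request:
carry_out(commands=[-1,0,0.0001,0,0,-1,0,0,0,0,-1,0,0,0.001,0,-1,0,0,0.0015,0,-1,0,0,0.0015,0,-1,0,0,0.0015,0,-1,0,0,0.0015,0,-1,0,0,0.0015,0,-1,0,0,0.0015,0,-1,0,0,0,0])

```text
clock: 10.25
tcp_pos: [0.5831, 0.1351, 0.0919]
eef_rot: [-1.272, 1.106, -1.105]
force: [-2.6, -1.2, 7.6]
width: 0.0001
```

Each stroke showed drag force with a steady press. I'll lift and look at all the wheels.

Request:
carry_out(commands=[-1,0,-0.01,0,0,-1,0,-0.04,0,0,-1,0.03,-0.04,-0.005,0,-1,0.035,-0.04,0,0,-1,0.03,-0.01,0,0,-1,0.02,0,0,0,-1,0.01,0,0,0,-1,0,0,0,0,-1,0,0,0,0,-1,0,0,0,0])

```text
clock: 11.5
tcp_pos: [0.5958, 0.0115, 0.231]
eef_rot: [-1.273, 1.106, -1.104]
force: [-0.1, -0.7, -0.0]
width: 0.0003
```

```bash
cat >> h.py <<'E'
ctr=np.array([.5862,.07984]);yaw=np.radians(7.95);ex=np.array([np.cos(yaw),np.sin(yaw)]);ey=np.array([-ex[1],ex[0]])
def B(x,y,z): return np.r_[ctr+ex*x+ey*y,z]
def strip(c,y,S=10):
    # unroll the rim: columns = rim angle -0.9..0.9 rad (S px/0.05rad), rows across the width
    a=np.linspace(-.9,.9,361); w=np.linspace(.009,-.009,60)
    P=np.array([[proj(c,B(.03*np.sin(t),y+q,.062+.03*np.cos(t))) for t in a] for q in w]).astype(np.float32)
    return cv2.remap(c['frame'],P[...,0],P[...,1],cv2.INTER_CUBIC)[:,:,::-1]
E
python3 - <<'E'
from h import *
c=cam('wrist');save(c,'wrist3');o=bot.get_obs();print(o['clock'],o['tcp_pos'])
S=[]
for y in(.055,0,-.055):
    s=cv2.resize(strip(c,y),None,fx=1.4,fy=1.4); s[:, int(180*1.4)]=(0,0,255); S+=[s,np.full((6,s.shape[1],3),255,np.uint8)]
s=np.vstack(S); im=c['frame'][:,:,::-1]; im=np.vstack([im[:300],cv2.copyMakeBorder(s,0,0,0,512-s.shape[1],cv2.BORDER_CONSTANT)]) 
cv2.imwrite('pics/w3.png',im)
E
```

```text
11.55 [0.59587114 0.01141404 0.23114257]
```

View pics/w3.png

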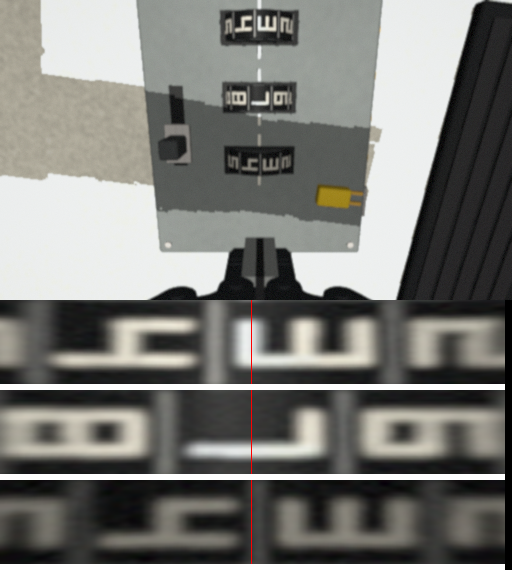

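The rim strips have the crown at the red line. The left wheel now reads about 3.31, the middle about 7.01 and the right about 3.55. The left still needs about 13 mm in +x, and the right about 29 mm in −x.

Request:
carry_out(commands=[-1,-0.05,0,-0.002,0,-1,-0.05,0.03,-0.0015,0,-1,-0.024,0.04,0,0,-1,0,0.04,0,0,-1,0,0.02,0,0,-1,0,0.005,0,0,-1,0,0.002,0,0,-1,0,0.001,0,0,-1,0,0,0,0,-1,0,0,0,0])

```text
clock: 12.8
tcp_pos: [0.5757, 0.133, 0.094]
eef_rot: [-1.271, 1.105, -1.106]
force: [-0.0, 1.0, -0.7]
width: -0.0
```

Request:
carry_out(commands=[-1,0,0.0006,0,0,-1,0,0.0005,0,0,-1,0,0.0003,0,0,-1,0,0,0,0,-1,0,0,0,0,-1,0,0,0,0,-1,0,0,0,0,-1,0,0,0,0,-1,0,0,0,0,-1,0,0,0,0])

```text
clock: 14.05
tcp_pos: [0.5753, 0.133, 0.092]
eef_rot: [-1.272, 1.106, -1.106]
force: [-1.1, -0.5, 1.1]
width: 0.0002
```

Request:
carry_out(commands=[-1,0,0.0002,0,0,-1,0,0.0002,0,0,-1,0,0,0.001,0,-1,0,0,0.0015,0,-1,0,0,0.0015,0,-1,0,0,0.0015,0,-1,0,0,0.001,0,-1,0,0,0.001,0,-1,0,0,0,0,-1,0,0,0,0])

```text
clock: 15.3
tcp_pos: [0.5821, 0.1339, 0.092]
eef_rot: [-1.273, 1.106, -1.105]
force: [-2.3, -0.8, 5.7]
width: 0.0002
```

Request:
carry_out(commands=[-1,0,-0.003,0,0,-1,0,0,-0.004,0,-1,0,0,-0.0035,0,-1,0,0,0,0,-1,0,0.0015,0,0,-1,0,0.001,0,0,-1,0,0.0003,0,0,-1,0,0.0002,0,0,-1,0,0,0,0,-1,0,0,0,0])

```text
clock: 16.55
tcp_pos: [0.5755, 0.133, 0.092]
eef_rot: [-1.272, 1.105, -1.106]
force: [-0.6, -0.5, 5.1]
width: 0.0
```

Request:
carry_out(commands=[-1,0,0.0001,0,0,-1,0,0,0,0,-1,0,0,0.001,0,-1,0,0,0.0015,0,-1,0,0,0.0015,0,-1,0,0,0.0015,0,-1,0,0,0.001,0,-1,0,0,0.0005,0,-1,0,0,0,0,-1,0,0,0,0])

```text
clock: 17.8
tcp_pos: [0.5817, 0.1339, 0.092]
eef_rot: [-1.273, 1.106, -1.105]
force: [-2.1, -0.1, 7.1]
width: 0.0001
```

Request:
carry_out(commands=[-1,0,-0.01,0,0,-1,0,-0.04,0,0,-1,0.03,-0.04,-0.0035,0,-1,0.035,-0.04,0,0,-1,0.03,-0.01,0,0,-1,0.02,0,0,0,-1,0.01,0,0,0,-1,0,0,0,0,-1,0,0,0,0,-1,0,0,0,0])

```text
clock: 19.05
tcp_pos: [0.5959, 0.0105, 0.2311]
eef_rot: [-1.273, 1.106, -1.104]
force: [0.2, -0.1, -1.5]
width: -0.0001
```

```bash
cat > look.py <<'E'
from h import *
import sys
n=sys.argv[1]
c=cam('wrist');save(c,n);o=bot.get_obs();print(o['clock'],o['tcp_pos'],[ (o['tcp_pos'][:2]-ctr)@e for e in (ex,ey)],o['force'])
a=np.linspace(-.9,.9,361)
S=[]
for y in(.055,0,-.055):
    st=strip(c,y); g=cv2.cvtColor(st,cv2.COLOR_BGR2GRAY)
    # separators: columns evenly lit over the full width (min over rows high)
    m=np.percentile(g[6:54],10,axis=0); m=cv2.GaussianBlur(m.astype(np.float32)[None],(0,0),3)[0]
    pk=[i for i in range(5,355) if m[i]==m[max(0,i-40):i+41].max()]
    print(y,[(round(a[i]/.62832,2),round(float(m[i]-np.median(m)))) for i in pk])
    s=cv2.resize(st,None,fx=1.4,fy=1.4); s[:, int(180*1.4)]=(0,0,255); S+=[s,np.full((6,s.shape[1],3),255,np.uint8)]
s=np.vstack(S); im=c['frame'][:,:,::-1]; im=np.vstack([im[:300],cv2.copyMakeBorder(s,0,0,0,512-s.shape[1],cv2.BORDER_CONSTANT)]) 
cv2.imwrite(f'pics/{n}v.png',im)
E
python3 look.py wrist4
```

```text
19.1 [0.59600776 0.01043464 0.23126265] [np.float64(0.00011411682547612283), np.float64(-0.07009481856236807)] [ 0.09777402 -0.7360931  -0.11002718]
0.055 [(np.float64(-0.53), 65), (np.float64(-0.06), 27), (np.float64(0.49), 62)]
0 [(np.float64(-0.49), 63), (np.float64(0.52), 51)]
-0.055 [(np.float64(-0.99), 27), (np.float64(0.03), 38), (np.float64(1.04), 30)]
```

The left wheel's separators are at −0.53 and +0.49, so it is centred on its number; I'll confirm that it is a 4 in the next picture. Next is the right wheel.

Request:
carry_out(commands=[-1,-0.015,0.01,0.0055,0,-1,0,0.03,0,0,-1,0,0.04,0,0,-1,0,0.035,0,0,-1,0,0.015,0,0,-1,0,0.005,0,0,-1,0,0.002,0,0,-1,0,0.001,0,0,-1,0,0,0,0,-1,0,0,0,0])

```text
clock: 20.35
tcp_pos: [0.6, 0.0252, 0.0941]
eef_rot: [-1.271, 1.105, -1.106]
force: [-0.3, 0.7, -0.4]
width: 0.0003
```

Request:
carry_out(commands=[-1,0,0.0006,0,0,-1,0,0.0002,0,0,-1,0,0,0,0,-1,0,0,0,0,-1,0,0,0,0,-1,0,0,0,0,-1,0,0,0,0,-1,0,0,0,0,-1,0,0,0,0,-1,0,0,0,0])

```text
clock: 21.6
tcp_pos: [0.5995, 0.0253, 0.0927]
eef_rot: [-1.272, 1.106, -1.106]
force: [-0.4, -0.1, -0.2]
width: 0.0002
```

Request:
carry_out(commands=[-1,0,0.0003,0,0,-1,0,0.0003,0,0,-1,0,0.0002,0,0,-1,0,0,0,0,-1,0,0,0,0,-1,0,0,0,0,-1,0,0,0,0,-1,0,0,0,0,-1,0,0,0,0,-1,0,0,0,0])

```text
clock: 22.85
tcp_pos: [0.5996, 0.0253, 0.092]
eef_rot: [-1.272, 1.106, -1.106]
force: [0.1, 0.7, 2.7]
width: 0.0002
```

Request:
carry_out(commands=[-1,0,0.0002,0,0,-1,0,0.0001,0,0,-1,0,0,-0.001,0,-1,0,0,-0.0015,0,-1,0,0,-0.002,0,-1,0,0,-0.002,0,-1,0,0,-0.0015,0,-1,0,0,-0.0015,0,-1,0,0,-0.001,0,-1,0,0,0,0])

```text
clock: 24.1
tcp_pos: [0.5893, 0.0238, 0.092]
eef_rot: [-1.271, 1.105, -1.106]
force: [2.6, 0.3, 5.6]
width: -0.0002
```

Request:
carry_out(commands=[-1,0,-0.003,0,0,-1,0,0,0.0055,0,-1,0,0,0.005,0,-1,0,0,0,0,-1,0,0.0015,0,0,-1,0,0.001,0,0,-1,0,0.0003,0,0,-1,0,0.0002,0,0,-1,0,0,0,0,-1,0,0,0,0])

```text
clock: 25.35
tcp_pos: [0.5993, 0.0253, 0.0919]
eef_rot: [-1.272, 1.106, -1.106]
force: [-3.3, 0.4, 4.6]
width: -0.0001
```

Request:
carry_out(commands=[-1,0,0.0001,0,0,-1,0,0,0,0,-1,0,0,-0.001,0,-1,0,0,-0.0015,0,-1,0,0,-0.002,0,-1,0,0,-0.002,0,-1,0,0,-0.0015,0,-1,0,0,-0.0015,0,-1,0,0,-0.001,0,-1,0,0,0,0])

```text
clock: 26.6
tcp_pos: [0.5895, 0.0238, 0.0919]
eef_rot: [-1.271, 1.105, -1.106]
force: [3.2, -0.2, 5.4]
width: 0.0001
```

Request:
carry_out(commands=[-1,0,-0.01,0,0,-1,0,-0.04,0,0,-1,0,-0.04,0.0045,0,-1,0.005,-0.04,0,0,-1,0.01,-0.01,0,0,-1,0,0,0,0,-1,0,0,0,0,-1,0,0,0,0,-1,0,0,0,0,-1,0,0,0,0])

```text
clock: 27.85
tcp_pos: [0.5955, 0.0097, 0.2311]
eef_rot: [-1.273, 1.106, -1.105]
force: [-0.1, 0.3, -0.5]
width: -0.0002
```

```bash
python3 look.py wrist5
```

```text
27.9 [0.59555731 0.00972389 0.23122827] [np.float64(-0.0004303006593835827), np.float64(-0.07073643000167064)] [-0.56717135 -0.17556562  0.58135606]
0.055 [(np.float64(-0.53), 70), (np.float64(-0.05), 24), (np.float64(0.49), 64)]
0 [(np.float64(-0.49), 55), (np.float64(0.52), 49)]
-0.055 [(np.float64(-0.41), 33), (np.float64(0.59), 28)]
```

View pics/wrist5v.png

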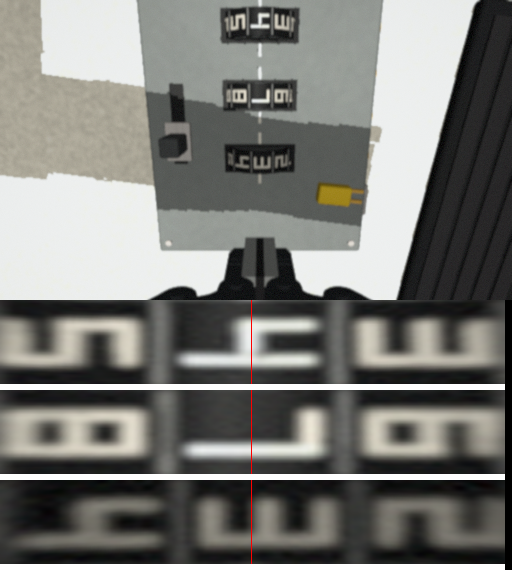

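The left wheel is confirmed at 4 and the middle at 7. The right wheel only got to about 3.09, so it slipped at 5.5 N. It still needs about 20.5 mm in −x, and I'll press at about 10 N.

Request:
carry_out(commands=[-1,-0.0155,0.01,0.006,0,-1,0,0.03,0,0,-1,0,0.04,0,0,-1,0,0.035,0,0,-1,0,0.015,0,0,-1,0,0.005,0,0,-1,0,0.002,0,0,-1,0,0.001,0,0,-1,0,0,0,0,-1,0,0,0,0])

```text
clock: 29.15
tcp_pos: [0.5998, 0.0258, 0.0941]
eef_rot: [-1.271, 1.105, -1.106]
force: [-0.3, -0.5, -1.0]
width: -0.0001
```

Request:
carry_out(commands=[-1,0,0,0,0,-1,0,0,0,0,-1,0,0.0005,0,0,-1,0,0.0005,0,0,-1,0,0.0003,0,0,-1,0,0.0002,0,0,-1,0,0.0002,0,0,-1,0,0,0,0,-1,0,0,0,0,-1,0,0,0,0])

```text
clock: 30.4
tcp_pos: [0.5994, 0.0258, 0.092]
eef_rot: [-1.272, 1.106, -1.106]
force: [-1.1, 0.3, 2.8]
width: 0.0001
```

Request:
carry_out(commands=[-1,0,0.0003,0,0,-1,0,0.0003,0,0,-1,0,0,-0.001,0,-1,0,0,-0.0015,0,-1,0,0,-0.002,0,-1,0,0,-0.002,0,-1,0,0,-0.0015,0,-1,0,0,-0.0015,0,-1,0,0,-0.001,0,-1,0,0,0,0])

```text
clock: 31.65
tcp_pos: [0.5901, 0.0243, 0.092]
eef_rot: [-1.27, 1.104, -1.107]
force: [2.6, 0.9, 6.5]
width: 0.0004
```

Request:
carry_out(commands=[-1,0,-0.004,0,0,-1,0,0,0,0,-1,0,0,0.0055,0,-1,0,0,0.005,0,-1,0,0,0,0,-1,0,0,0,0,-1,0,0.0015,0,0,-1,0,0.001,0,0,-1,0,0,0,0,-1,0,0,0,0])

```text
clock: 32.9
tcp_pos: [0.5994, 0.0258, 0.0927]
eef_rot: [-1.272, 1.106, -1.106]
force: [0.2, -0.2, -0.1]
width: 0.0002
```

Request:
carry_out(commands=[-1,0,0.001,0,0,-1,0,0.0006,0,0,-1,0,0,-0.001,0,-1,0,0,-0.0015,0,-1,0,0.0001,-0.002,0,-1,0,0,-0.002,0,-1,0,0.0001,-0.0015,0,-1,0,0,-0.0015,0,-1,0,0,-0.001,0,-1,0,0,0,0])

```text
clock: 34.15
tcp_pos: [0.5905, 0.0244, 0.092]
eef_rot: [-1.27, 1.103, -1.107]
force: [3.1, 0.6, 6.1]
width: 0.0
```

Request:
carry_out(commands=[-1,0,-0.01,0,0,-1,0,-0.04,0,0,-1,0,-0.04,0.0045,0,-1,0.005,-0.04,0,0,-1,0.01,-0.01,0,0,-1,0,0,0,0,-1,0,0,0,0,-1,0,0,0,0,-1,0,0,0,0,-1,0,0,0,0])

```text
clock: 35.4
tcp_pos: [0.5954, 0.0102, 0.2305]
eef_rot: [-1.273, 1.106, -1.105]
force: [-0.1, 0.1, -0.3]
width: 0.0002
```

```bash
python3 look.py wrist6
```

```text
35.45 [0.59548234 0.01021945 0.23063468] [np.float64(-0.0004360080571358839), np.float64(-0.07023526315222017)] [ 0.32831163 -0.65908189  0.06422484]
0.055 [(np.float64(-0.53), 70), (np.float64(-0.08), 25), (np.float64(0.49), 63)]
0 [(np.float64(-0.49), 56), (np.float64(0.52), 52)]
-0.055 [(np.float64(-1.28), 27), (np.float64(-0.27), 34), (np.float64(0.25), 7), (np.float64(0.73), 29)]
```

The separators are at −0.27 and +0.73, so the right wheel is at about 2.23. It needs a last short stroke of about 4.3 mm.

Request:
carry_out(commands=[-1,-0.0155,0.01,0.0034,0,-1,0,0.03,0,0,-1,0,0.04,0,0,-1,0,0.035,0,0,-1,0,0.015,0,0,-1,0,0.005,0,0,-1,0,0.0015,0,0,-1,0,0.001,0,0,-1,0,0,0,0,-1,0,0,0,0])

```text
clock: 36.7
tcp_pos: [0.5972, 0.0258, 0.094]
eef_rot: [-1.271, 1.105, -1.106]
force: [-0.5, -0.5, -0.1]
width: 0.0001
```

Request:
carry_out(commands=[-1,0,0,0,0,-1,0,0,0,0,-1,0,0.0005,0,0,-1,0,0.0005,0,0,-1,0,0.0003,0,0,-1,0,0.0002,0,0,-1,0,0.0002,0,0,-1,0,0,0,0,-1,0,0,0,0,-1,0,0,0,0])

```text
clock: 37.95
tcp_pos: [0.5968, 0.0259, 0.0919]
eef_rot: [-1.272, 1.106, -1.106]
force: [-2.1, -0.1, 5.2]
width: -0.0001
```

Request:
carry_out(commands=[-1,0,0.0003,0,0,-1,0,0.0001,0,0,-1,0,0,-0.001,0,-1,0,0,-0.0015,0,-1,0,0,-0.0015,0,-1,0,0,-0.0015,0,-1,0,0,-0.0005,0,-1,0,0,0,0,-1,0,0,0,0,-1,0,0,0,0])

```text
clock: 39.2
tcp_pos: [0.5919, 0.0251, 0.092]
eef_rot: [-1.27, 1.104, -1.107]
force: [2.4, 0.6, 5.4]
width: 0.0004
```

Request:
carry_out(commands=[-1,0,-0.01,0,0,-1,0,-0.04,0,0,-1,0,-0.04,0.0025,0,-1,0.005,-0.04,0,0,-1,0.01,-0.01,0,0,-1,0,0,0,0,-1,0,0,0,0,-1,0,0,0,0,-1,0,0,0,0,-1,0,0,0,0])

```text
clock: 40.45
tcp_pos: [0.5952, 0.0107, 0.2309]
eef_rot: [-1.273, 1.106, -1.105]
force: [-0.1, -0.3, -0.1]
width: 0.0002
```

```bash
python3 look.py wrist7
```

```text
40.5 [0.59533946 0.01071748 0.23105655] [np.float64(-0.0005086352124960874), np.float64(-0.06972226441205305)] [ 1.32447273 -0.34618048 -0.27108542]
0.055 [(np.float64(-0.53), 61), (np.float64(-0.02), 27), (np.float64(0.49), 61)]
0 [(np.float64(-0.49), 67), (np.float64(0.52), 54)]
-0.055 [(np.float64(-0.95), 2), (np.float64(-0.46), 33), (np.float64(0.05), 8), (np.float64(0.55), 30)]
```

View pics/wrist7v.png

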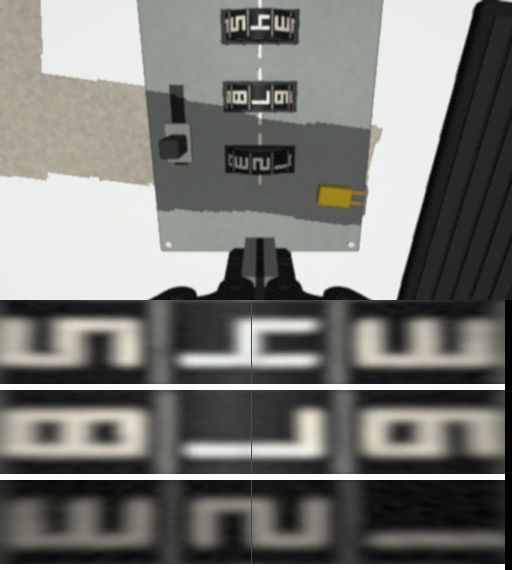

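The lock now reads 4-7-2, with the right wheel at about 2.05. Next I'll go beside the knob on its right side, 10 mm away.

Request:
carry_out(commands=[-1,0,0,-0.036,0,-1,0,0.02,-0.0355,0,-1,0,0.04,0,0,-1,0,0.04,0,0,-1,0,0.025,0,0,-1,0,0.01,0,0,-1,0,0.003,0,0,-1,0,0,0,0,-1,0,0,0,0,-1,0,0,0,0])

```text
clock: 41.75
tcp_pos: [0.5252, 0.0006, 0.094]
eef_rot: [-1.271, 1.105, -1.106]
force: [0.3, 0.4, 0.9]
width: 0.0004
```

```bash
python3 - <<'E'
from h import *
c=cam('wrist');save(c,'wrist8');o=bot.get_obs();print(o['clock'],o['tcp_pos'],[ (o['tcp_pos'][:2]-ctr)@e for e in (ex,ey)],o['force'])
im=c['frame'][:,:,::-1].copy()
for x,y in((-.08,-.048),(-.064,-.032),(-.064,-.048),(-.08,-.032)): cv2.circle(im,tuple(proj(c,B(x,y,.112)).astype(int)),2,(0,0,255),-1)
cv2.imwrite('pics/w8.png',im)
E
```

```text
41.8 [0.52506825 0.00063137 0.09389377] [np.float64(-0.07149947815334443), np.float64(-0.06999230450866496)] [-0.58909281 -1.08978395 -0.76426664]
```

View pics/w8.png

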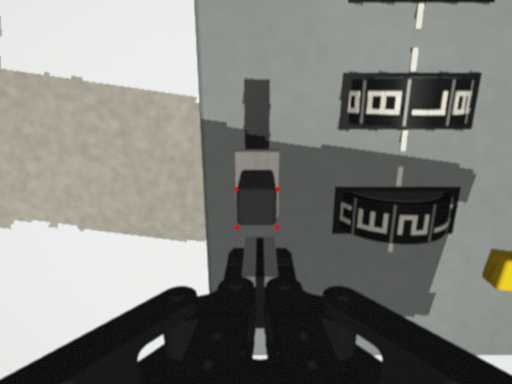

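The fingers (column 260) line up with the knob (column 257) and stand just to its right. I'll push left in stages.

Request:
carry_out(commands=[-1,-0.004,0,0,0,-1,-0.003,0,0,0,-1,-0.002,0,0,0,-1,-0.002,0,0,0,-1,-0.0025,0,0,0,-1,-0.0025,0,0,0,-1,-0.0025,0,0,0,-1,-0.0025,0,0,0,-1,-0.0025,0,0,0,-1,0,0,0,0])

```text
clock: 43.05
tcp_pos: [0.5213, 0.0243, 0.0933]
eef_rot: [-1.272, 1.106, -1.105]
force: [-0.0, -2.3, -0.4]
width: 0.0002
```

Request:
carry_out(commands=[-1,-0.0025,0,0,0,-1,-0.0025,0,0,0,-1,-0.0025,0,0,0,-1,-0.0015,0,0,0,-1,-0.001,0,0,0,-1,-0.001,0,0,0,-1,-0.001,0,0,0,-1,0,0,0,0,-1,0,0,0,0,-1,0,0,0,0])

```text
clock: 44.3
tcp_pos: [0.5197, 0.036, 0.0933]
eef_rot: [-1.272, 1.106, -1.105]
force: [0.8, -0.9, 0.5]
width: 0.0001
```

Request:
carry_out(commands=[-1,-0.0005,0,0,0,-1,-0.0005,0,0,0,-1,-0.0005,0,0,0,-1,-0.0005,0,0,0,-1,-0.0005,0,0,0,-1,0,0,0,0,-1,0,0,0,0,-1,0,0,0,0,-1,0,0,0,0,-1,0,0,0,0])

```text
clock: 45.55
tcp_pos: [0.5193, 0.0383, 0.0933]
eef_rot: [-1.272, 1.106, -1.105]
force: [0.4, -2.3, -1.3]
width: -0.0001
```

Request:
carry_out(commands=[-1,-0.0005,0,0,0,-1,-0.0005,0,0,0,-1,-0.0003,0,0,0,-1,0,0,0,0,-1,0,0,0,0,-1,0,0,0,0,-1,0,0,0,0,-1,0,0,0,0,-1,0,0,0,0,-1,0,0,0,0])

```text
clock: 46.8
tcp_pos: [0.5193, 0.0388, 0.0933]
eef_rot: [-1.273, 1.105, -1.107]
force: [0.7, -5.0, -1.1]
width: -0.0001
```

Request:
carry_out(commands=[-1,-0.0003,0,0,0,-1,-0.0003,0,0,0,-1,0,0,0,0,-1,0,0,0,0,-1,0,0,0,0,-1,0,0,0,0,-1,0,0,0,0,-1,0,0,0,0,-1,0,0,0,0,-1,0,0,0,0])

```text
clock: 48.05
tcp_pos: [0.5192, 0.0388, 0.0933]
eef_rot: [-1.274, 1.105, -1.109]
force: [0.9, -7.0, -0.1]
width: -0.0
```

The bolt has stopped and the force is rising, so it is at the end stop. I'll back off, lift, and check.

Request:
carry_out(commands=[-1,0.006,0,0,0,-1,0.006,0,0,0,-1,0,0,0,0,-1,0,-0.03,0,0,-1,0,-0.04,0,0,-1,0.02,-0.04,0,0,-1,0.035,-0.03,0.035,0,-1,0,0,0.035,0,-1,0,0,0,0,-1,0,0,0,0])

```text
clock: 49.3
tcp_pos: [0.5968, -0.0161, 0.2327]
eef_rot: [-1.273, 1.107, -1.104]
force: [0.4, -1.0, 0.0]
width: 0.0001
```

```bash
python3 look.py wrist9; cat > d.py <<'E'
from h import *
for n in('wrist7','wrist9'):
    c=load(n)
    # plate/knob location: row of knob front edge via projection of expected poses
    print(n,[proj(c,B(-.072,-.04+d,.112)).round(1) for d in(0,.028)])
E
python3 d.py
```

```text
49.35 [ 0.59653362 -0.0161595   0.23277092] [np.float64(-0.0030432795406392064), np.float64(-0.09650609697703313)] [ 0.44848045  0.23757011 -0.24934986]
0.055 [(np.float64(-1.39), 0), (np.float64(-1.38), 0), (np.float64(-1.38), 0), (np.float64(-1.37), 0), (np.float64(-1.36), 0), (np.float64(-1.35), 0), (np.float64(-1.34), 0), (np.float64(-1.34), 0), (np.float64(-1.33), 0), (np.float64(-1.32), 0), (np.float64(-1.31), 0), (np.float64(-1.31), 0), (np.float64(-1.3), 0), (np.float64(-1.29), 0), (np.float64(-1.28), 0), (np.float64(-1.27), 0), (np.float64(-1.27), 0), (np.float64(-1.26), 0), (np.float64(-1.25), 0), (np.float64(-1.24), 0), (np.float64(-1.23), 0), (np.float64(-1.23), 0), (np.float64(-1.22), 0), (np.float64(-1.21), 0), (np.float64(-1.2), 0), (np.float64(-1.19), 0), (np.float64(-1.19), 0), (np.float64(-1.18), 0), (np.float64(-1.17), 0), (np.float64(-1.16), 0), (np.float64(-1.15), 0), (np.float64(-1.15), 0), (np.float64(-1.14), 0), (np.float64(-1.13), 0), (np.float64(-1.12), 0), (np.float64(-1.11), 0), (np.float64(-1.11), 0), (np.float64(-1.1), 0), (np.float64(-1.09), 0), (np.flo
[... 6791 characters left out ...]
, (np.float64(1.23), 0), (np.float64(1.24), 0), (np.float64(1.25), 0), (np.float64(1.26), 0), (np.float64(1.27), 0), (np.float64(1.27), 0), (np.float64(1.28), 0), (np.float64(1.29), 0), (np.float64(1.3), 0), (np.float64(1.31), 0), (np.float64(1.31), 0), (np.float64(1.32), 0), (np.float64(1.33), 0), (np.float64(1.34), 0), (np.float64(1.34), 0), (np.float64(1.35), 0), (np.float64(1.36), 0), (np.float64(1.37), 0), (np.float64(1.38), 0), (np.float64(1.38), 0)]
0 [(np.float64(-0.49), 65), (np.float64(0.52), 54)]
-0.055 [(np.float64(-0.46), 32), (np.float64(0.06), 6), (np.float64(0.55), 32)]
wrist7 [array([168.4, 150. ]), array([165.6, 113.5])]
wrist9 [array([169.3, 115. ]), array([166.4,  76.4])]
```

View pics/wrist9v.png

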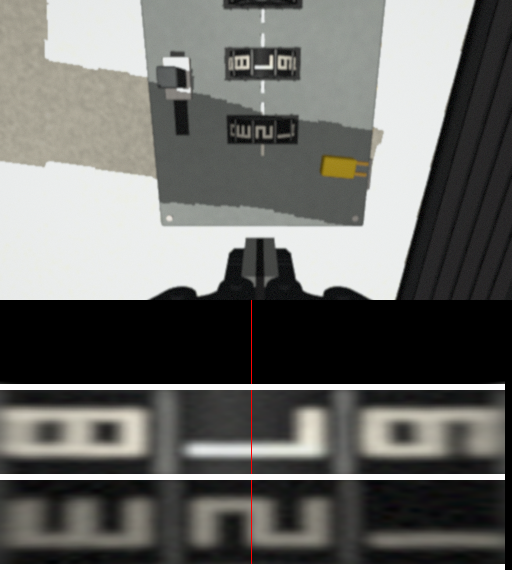

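The knob is at (169,77), which matches the fully open prediction at row 76. The middle and right wheels still read 7 and 2. I'll back away from over the box, then hand in.

Request:
carry_out(commands=[-1,0,-0.02,-0.02,0,-1,0,-0.02,-0.04,0,-1,0,0,-0.05,0,-1,0,0,-0.05,0,-1,0,0,-0.04,0,-1,0,0,-0.02,0,-1,0,0,0,0,-1,0,0,0,0,-1,0,0,0,0,-1,0,0,0,0])

```text
clock: 50.6
tcp_pos: [0.3807, -0.047, 0.2731]
eef_rot: [-1.272, 1.106, -1.105]
force: [-0.2, 0.7, 0.4]
width: 0.0003
```

```bash
python3 -c "
from h import *
o=bot.get_obs();print(o['clock'],o['tcp_pos'],o['force'],o['joints']);print(bot.sign_off())"
```

```text
50.6 [ 0.38070416 -0.0469966   0.27306651] [-0.1736916   0.66230906  0.35789268] [-1.22879439e-01 -5.59407242e-04 -3.39198658e-01  1.23254429e+00
  6.50498128e-05  1.30795690e+00]
the job is handed in; nothing more can be done
None
```

The lock is set to 4-7-2 and the bolt is fully open. I handed the job in at 50.6 s with the arm clear of the box and touching nothing.

- **Wheels:** I rolled the left wheel from about 2.4 to 4 and the right wheel from about 3.5 to 2, with short fingertip strokes. The pressing forces I read were all below 8 N. The middle wheel was not touched. The last rim measurements were about 4.0, 7.0 and 2.05.
- **Slip on the right wheel:** my first two strokes there slipped, moving it only about half a number. I repeated them a little harder and measured again until it was right.
- **Bolt:** I pushed the knob left until it stopped at the expected full travel, with the force rising to 7 N. In the last picture it is within a pixel of the predicted open position.
- **Not re-checked:** the left wheel was out of view in the final picture. Its 4 was last confirmed just before the bolt was moved, and the arm did not go near it after that.

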